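# Knock the stuck dead cell out of the torch

## Robot

A 6-joint arm with a two-finger parallel gripper is mounted at the origin on a cart in front of the work surface, level with it; the furniture and walls round the work are solid. World frame = base frame: x ahead of the robot, y to its left, z up, the work surface at z = 0. Lengths are in m, angles in rad, forces in N, time in s.
With the tool pointing down it reaches from about 0.3 to 0.825 m from the base axis. Payload 5.4 kg.
Tool frame: the origin (TCP) lies at the very end of the fingers, on their centre line; the grasp point (between the pads) lies 19 mm behind it; z points along the fingers, y is the line along which they close (so a half turn about z gives the same grasp; the last joint's range is limited). The gripper opens to 92 mm and grips with 3 to 60 N. Pads are 20 mm wide; open, the fingers measure 128 mm over their backs; the gripper's body (75 mm by 189 mm) begins 69 mm behind the grasp point.
Start: joints at [1.027, 0.158, 1.597, -0, 1.386, -0.21], TCP at [0.188, 0.543, 0.215] pointing down, gripper open.
Joint ranges: [-2.91, 2.91], [-0.94, 2.29], [0.18, 2.7], [-1.29, 4.43], [0.17, 2.64], [-3, 3]. Speed limits (rad/s): [2.57, 2.57, 3.14, 3.14, 3.14, 3.14].

## Interface

Orientations are given as a unit quaternion [x, y, z, w].
In Python, from rig import manip, viewer gives the robot as it stands.
- The arm moves only by the shell command python3 -m pendant 'ROWS'. ROWS is JSON, a list that holds one entry, the list of rows, each a list of 7 numbers: the shift along the tool's x, y, z in units of 25 mm (1.0 is 25 mm), then the turn, a rotation vector about the tool's x, y, z in units of 0.08 rad (1.0 is 0.08 rad), then the opening, from -1 (shut) to 1 (fully open), so that 0 is half open. In form: [[[x, y, z, rx, ry, rz, claw], ...]]. A call has 1 to 20 rows; each row shifts and turns the commanded pose from where the row before left it, along the tool's axes as they then stand; what a row does not reach is not made up. A row lasts 1/8 s, in which the tool goes at most 62.5 mm and 10.7 degrees, less where a joint would pass 70% of its speed; a pose out of reach is approached as far as the arm can. A call with a number of a shift or a turn outside -1 to 1 is refused whole. A call with a gripper value outside its range is refused whole. The fingers move at their own pace and stop on an object; the grip force is fixed at half the most. Time passes only in rows, so rows that do not move let the fingers close. It gives the time, the measured TCP pose, the force, the opening and the grip force at its end, in the units of the state.
- manip.get_obs(): the state, without advancing time (a new reading comes with each control period).
- viewer.read_camera(name): name is "scene" or "top"; returns the picture (420x560x3 uint8, blue, green, red); there is no depth.
- viewer.camera_model(name): a dict with "fovy" (degrees; the focal length in pixels is half the picture's height over the tangent of half this angle, whatever the lens; pixels are square), "cx", "cy" (the principal point, pixels), "extrinsics" (4x4, takes a point from world to camera coordinates). Camera axes: x right, y down, z forward; pixel columns grow to the right and rows downward; lengths in m; the calibration is good to about 2 mm. A picture is of the moment at which its call begins. camera_model takes no time and is no camera call.
- manip.sign_off(): hands the job in; it is judged then, once.
The state is a dict: "time": time; "qpos": joint angles; "joint_velocities": joint speeds; "joint_efforts": joint torques, N m; "tool_pos": TCP position; "tool_rot": TCP orientation; "wrist_force": force on the tool from outside, world axes, zero at the start; "ft_torque": the same for the moment, N m; "finger_gap": finger opening in m; "gripper_force": force on a finger pad.
Only numpy, scipy, OpenCV 4.12 (cv2) and the standard library are available. Lean on these libraries where they do the work, as an engineer would, in place of code of your own. Each camera call takes 0.05 s, during which the arm holds its last target. There are 200 camera calls.

## Task

The dead battery is stuck in the open tube of the torch that lies in its cradle. Take the torch, turn it open end down over the wooden tray and tap its open end on the tray until the battery drops out, so that the battery is left lying in the tray. Then lay the empty torch back in its cradle, the same way round as it was.

Things in the scene. Friction and masses are not known exactly. Their poses are not given: they have to be found in the camera images.
- torch: dark metal pocket torch, 165 mm long, 0.15 kg plus the cell, lying level in the cradle. Origin on its axis, mid-grip; the barrel is 27 mm across: grip it within 12 mm of the origin, at about 50 N. +x runs along the axis to the lens; the head, 38 mm across, spans x = +48 to +85 mm. The tube is open at the -x end (x = -80 mm): a bore 18 mm across, 62 mm deep. Roll about the axis is free.
- torch_mouth (a point): centre of the torch's open end, at x = -80 mm of the torch. Three sprung metal fingers just inside hold the cell with about twice its weight, so turning over alone does not free it. With the mouth at least 55 degrees below level, a tap at 0.15 m/s or faster, stopped dead by the tray, frees it; touches slower than 0.06 m/s do not and do not add up. It slides out as the mouth is lifted.
- cell: dead battery, red and white AA type, a cylinder 50 mm long, 17 mm across, 0.045 kg. Origin at mid-length, 7 mm off its axis (underside when built); its y runs along the cell. At first it is inside the torch's tube, its outer end 10 mm in from the mouth, its origin about 45 mm from the torch's origin.
- tray: low open wooden tray with a cork floor, for dead batteries, fixed, 140 mm (x) by 150 mm (y), rim 32 mm above the desk, walls 5 mm thick. Origin at the centre of its underside; the cork floor is 7.5 mm above it. Nothing stands in it. Between cradle and tray, farther back, hangs the near corner of a monitor (at world x 0.62, y 0.15 m, from 0.055 m up): carry the torch past it on the robot's side.
- cradle: black desk cradle, fixed: base 124 x 62 x 9 mm, two upward V supports 12 mm thick at x = -36 and +36 mm, tops 59 mm above the desk. Origin at the centre of its underside. The torch's barrel lies in both Vs along the cradle's x, lens to +x; 60 mm of it is free between the Vs.
- cradle_rest (a point): where the torch's origin is when it lies in the cradle: 50 mm above the cradle's origin

How it is judged:
On the way, in this order (a step that is already met when the one before it is completed fails the run):
1. with the torch turned open end down (its mouth at least 38 degrees below level), it is tapped on the tray with more than 3 N (angle between torch's own x axis and vertical below 0.9 rad and contact force between torch and tray above 3 N).
2. the battery is out of the torch and lies in the tray (x of cell in the frame of tray between -0.07 and 0.07 m and y of cell in the frame of tray between -0.075 and 0.075 m and height (world z) of cell below 0.045 m and distance between cell and torch above 0.085 m), for 0.2 s.
At the end, for the whole second after the job is handed in: the battery lies at rest inside the tray's walls (its origin less than 45 mm above the desk); the torch lies at rest in both Vs of the cradle, within 15 mm of where it lay and 0.12 rad of the cradle's axis, its lens at the same end as before; the gripper has let go (x of cell in the frame of tray between -0.07 and 0.07 m and y of cell in the frame of tray between -0.075 and 0.075 m and height (world z) of cell below 0.045 m and linear speed of cell below 0.05 m/s and distance between torch and cradle_rest below 0.015 m and angle between the x axis of torch and the x axis of cradle, either way round below 0.12 rad and x of torch_mouth in the frame of cradle below -0.05 m and linear speed of torch below 0.02 m/s); the robot touches nothing.
It also fails if it takes over 48 s, if anything falls off the work surface, if the arm or the gripper's body presses on something with over 40 N, if the wrist force passes 120 N, or if a joint passes its speed limit or range.

## Working session

There is one attempt and no reset: what is moved stays moved. The work goes in short steps, Python scripts to look and compute and a shell command to move; the robot and the scene stay as the last step left them, time stands still between calls to the robot, and variables do not carry over. Pictures are saved under pics/ and viewed, at most 10 in all, crops included, and the job is handed in when it is done.

```bash
mkdir -p pics; python3 - <<'E'
from rig import manip, viewer
import cv2, numpy as np
print(manip.get_obs())
for n in("scene","top"):
    m=viewer.camera_model(n); print(n,m)
    cv2.imwrite(f"pics/{n}0.png",viewer.read_camera(n))
E
```

```text
{'time': 0.0, 'qpos': array([ 1.02693264e+00,  1.59083972e-01,  1.59822882e+00, -2.90570987e-06,
        1.38619693e+00, -2.10108415e-01]), 'joint_velocities': array([-1.29931402e-03, -1.63427167e-03, -2.38282775e-04, -8.63075973e-05,
        2.30826791e-04,  2.79820534e-04]), 'joint_efforts': array([ 1.08471006e-03, -3.85586965e+01, -3.22102869e+01,  7.01028574e-02,
        3.81366571e-02, -1.38424525e-04]), 'tool_pos': array([0.18805802, 0.54271029, 0.21360102]), 'tool_rot': array([ 1.66103832e-01,  9.86107803e-01, -8.91746405e-04, -3.51526391e-04]), 'wrist_force': array([-0.59060948,  0.1265162 ,  0.45120299]), 'ft_torque': array([ 0.03827377,  0.0222355 , -0.04148562]), 'gripper_force': 0.0, 'finger_gap': 0.09194129520416248}
scene {'fovy': 44.31056444141188, 'cx': 289.1961928579579, 'cy': 206.54566704395273, 'extrinsics': array([[ 0.83315438, -0.5528717 , -0.0136624 , -0.22019186],
       [-0.36578252, -0.53235357, -0.76341524,  0.33824805],
       [ 0.41479746,  0.64104022, -0.64576351,  0.59956006],
       [ 0.        ,  0.        ,  0.        ,  1.        ]])}
top {'fovy': 48.416829097900674, 'cx': 274.6109228522999, 'cy': 210.55519511141313, 'extrinsics': array([[ 0.01592474, -0.9998406 ,  0.00807338,  0.25609486],
       [-0.99314315, -0.01675229, -0.11569806,  0.42913013],
       [ 0.11581487, -0.00617556, -0.99325162,  0.88267118],
       [ 0.        ,  0.        ,  0.        ,  1.        ]])}
```

View pics/scene0.png

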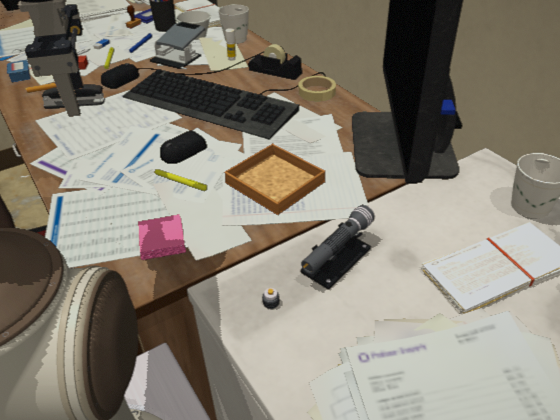

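View pics/top0.png

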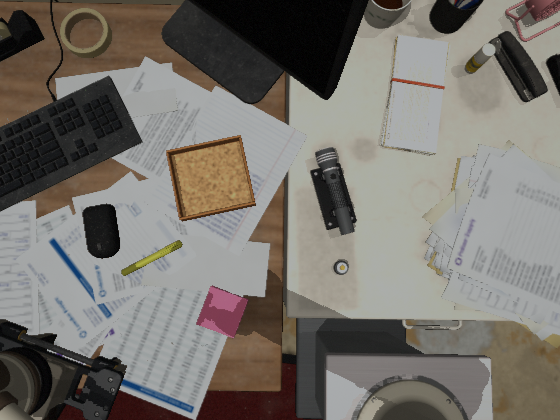

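The scene view shows the torch in its cradle, lens away from the robot, with the tray to its left. In the top view the torch runs from head (327,155) to mouth (347,232) and the tray is centred near (211,178). I'll enlarge that part of the top view.

```bash
python3 - <<'E'
import cv2
a=cv2.imread("pics/top0.png")[125:255,155:375]
cv2.imwrite("pics/c1.png",cv2.resize(a,None,fx=3.6,fy=3.6,interpolation=cv2.INTER_CUBIC))
E
```

```text
(no output)
```

View pics/c1.png

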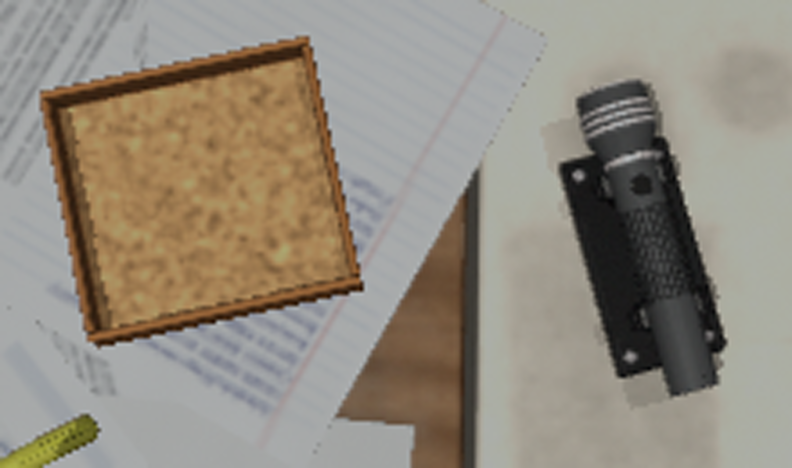

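The crop shows the tray rim corners at (40,92), (309,38), (362,287) and (95,344). The torch runs from its lens end (612,88) to its mouth (692,388), and the cradle base corners are (560,160), (622,378) and (724,345).

```bash
cat > h.py <<'E'
from rig import manip, viewer
import numpy as np
def ray(n,u,v,z):
    m=viewer.camera_model(n); E=m["extrinsics"]; f=210/np.tan(np.radians(m["fovy"]/2))
    R=E[:3,:3]; c=-R.T@E[:3,3]; d=R.T@np.array([(u-m["cx"])/f,(v-m["cy"])/f,1])
    return c+d*(z-c[2])/d[2]
def pix(n,p):
    m=viewer.camera_model(n); E=m["extrinsics"]; f=210/np.tan(np.radians(m["fovy"]/2))
    q=E[:3,:3]@np.array(p)+E[:3,3]; return np.array([m["cx"],m["cy"]])+f*q[:2]/q[2]
E
python3 - <<'E'
from h import *
g=lambda u,v,z: ray("top",u/3.6+155-.36,v/3.6+125-.36,z)
T=[g(u,v,.032) for u,v in[(40,92),(309,38),(362,287),(95,344)]]
print(np.round(T,4),np.mean(T,0),[np.linalg.norm(T[i]-T[i-1]) for i in range(4)])
a=g(612,88,.05);b=g(692,388,.05); d=a-b
print(a,b,np.linalg.norm(d),np.arctan2(d[1],d[0]),"origin",b+d/np.linalg.norm(d)*.08)
c=[g(u,v,.009) for u,v in[(560,160),(622,378),(724,345)]]
print(np.round(c,4),np.linalg.norm(c[0]-c[1]),np.linalg.norm(c[2]-c[1]),(c[0]+c[2])/2, np.arctan2(*(c[0]-c[1])[1::-1]))
for p in[a,b,(a+b)/2]: print(pix("scene",p))
E
```

```text
[[0.5388 0.4772 0.032 ]
 [0.5714 0.3324 0.032 ]
 [0.4353 0.3007 0.032 ]
 [0.4023 0.4421 0.032 ]] [0.48694644 0.38809229 0.032     ] [np.float64(0.14089028364543527), np.float64(0.14842562396325104), np.float64(0.13973861516269914), np.float64(0.14517283476237097)]
[0.54197547 0.16932294 0.05      ] [0.38281378 0.12702466 0.05      ] 0.16468633417258813 0.25975259528433553 origin [0.46013006 0.14757198 0.05      ]
[[0.5111 0.1934 0.009 ]
 [0.3906 0.1586 0.009 ]
 [0.4096 0.1028 0.009 ]] 0.12538145735261247 0.05898656872217614 [0.46035359 0.14807503 0.009     ] 0.2806242885251541
[367.68333547 213.24131405]
[306.97722925 265.5793625 ]
[338.98527914 237.98347519]
```

Geometry is consistent: torch 165 mm, tray 140 x 148, cradle 125 x 59. The torch origin is about (0.460, 0.148, 0.050) at yaw about 0.27, and the tray centre is about (0.487, 0.388). I'll approach now and log joints to learn the kinematics.

```bash
cat > st.py <<'E'
from h import *
from scipy.spatial.transform import Rotation as Ro
import json
o=manip.get_obs(); R=Ro.from_quat(o["tool_rot"]).as_matrix()
open("log.jsonl","a").write(json.dumps([list(o["qpos"]),list(o["tool_pos"]),list(o["tool_rot"])])+"\n")
print("t",round(o["time"],2),"q",np.round(o["qpos"],3),"p",np.round(o["tool_pos"],4),"F",np.round(o["wrist_force"],1),"gap",round(o["finger_gap"],4),round(o["gripper_force"],1))
print("R cols x,y,z:",np.round(R.T,3).tolist())
E
python3 st.py; python3 -m pendant '[[[-0.97,-0.71,0,0,0,0,1],[-0.97,-0.71,0,0,0,0,1],[-0.97,-0.71,0,0,0,0,1],[-0.97,-0.71,0,0,0,0,1],[-0.97,-0.71,0,0,0,0,1],[-0.97,-0.71,0,0,0,0,1],[-0.97,-0.71,0,0,0,0,1],[-0.97,-0.71,0,0,0,0,1]]]'; python3 st.py;  python3 -m pendant '[[[-0.97,-0.71,0,0,0,0,1],[-0.97,-0.71,0,0,0,0,1],[-0.97,-0.71,0,0,0,0,1],[-0.97,-0.71,0,0,0,0,1],[-0.97,-0.71,0,0,0,0,1],[-0.97,-0.71,0,0,0,0,1],[-0.97,-0.71,0,0,0,0,1],[-0.97,-0.71,0,0,0,0,1],[0,0,0,0,0,-1,1],[0,0,0,0,0,-1,1],[0,0,0,0,0,-1,1],[0,0,0,0,0,-1,1]]]'; python3 st.py
```

```text
t 0.1 q [ 1.027  0.159  1.598 -0.     1.386 -0.21 ] p [0.1881 0.5428 0.2137] F [-0.3 -0.9  0.5] gap 0.092 0.0
R cols x,y,z: [[-0.945, 0.328, 0.0], [0.328, 0.945, -0.002], [-0.001, -0.001, -1.0]]
time: 1.1
tool_pos: [0.3254, 0.3445, 0.2142]
tool_rot: [0.166, 0.986, -0.0, -0.0]
wrist_force: [0.0, 0.3, -0.0]
finger_gap: 0.0915
gripper_force: 0.0
t 1.1 q [ 0.558 -0.109  1.87   0.     1.381 -0.679] p [0.3254 0.3445 0.2142] F [ 0.   0.3 -0. ] gap 0.0915 0.0
R cols x,y,z: [[-0.945, 0.328, 0.0], [0.328, 0.945, -0.001], [-0.001, -0.0, -1.0]]
time: 2.6
tool_pos: [0.4616, 0.1478, 0.2141]
tool_rot: [0.006, 1.0, -0.0, -0.001]
wrist_force: [0.2, 0.9, 0.0]
finger_gap: 0.0922
gripper_force: 0.0
t 2.6 q [ 0.06  -0.079  1.843  0.     1.379 -1.5  ] p [0.4616 0.1478 0.2141] F [0.2 0.9 0. ] gap 0.0922 0.0
R cols x,y,z: [[-1.0, 0.011, 0.001], [0.011, 1.0, -0.0], [-0.001, -0.0, -1.0]]
```

```bash
python3 -m pendant '[[[0,0,0,0,0,-1,1],[0,0,0,0,0,-1,1],[0,0,0,0,0,-1,1],[0,0,0,0,0,-0.45,1],[0,0,0,0,-1,0,1],[0,0,0,0,-1,0,1],[0,0,0,0,-1,0,1],[0,0,0,0,-1,0,1],[0,0,0,0,-1,0,1]]]'>/dev/null; python3 st.py; python3 -m pendant '[[[0,0,0,0,1,0,1],[0,0,0,0,1,0,1],[0,0,0,0,1,0,1],[0,0,0,0,1,0,1],[0,0,0,0,1,0,1],[0,0,0,0,1,0,1],[0,0,0,0,1,0,1],[0,0,0,0,1,0,1]]]'>/dev/null; python3 st.py
python3 - <<'E'
import json,numpy as np
from scipy.optimize import least_squares
from scipy.spatial.transform import Rotation as Ro
D=[json.loads(l) for l in open("log.jsonl")]
def fk(q,k):
    h,d,L1,a,L2,L3,off=k
    Z=lambda t:Ro.from_euler("z",t); Y=lambda t:Ro.from_euler("y",t)
    R=Z(q[0]); p=R.apply([d,off,h]); R=R*Y(q[1]); p=p+R.apply([0,0,L1]); R=R*Y(q[2]); p=p+R.apply([a,0,L2])
    R=R*Z(q[3])*Y(q[4])*Z(q[5]); return p+R.apply([0,0,L3]),R
f=lambda k:np.concatenate([fk(q,k)[0]-p for q,p,_ in D]+[np.array(k[:6])*1e-4])
s=least_squares(f,[.35,0,.4,0,.4,.3,.12]); print(np.round(s.x,4),abs(s.fun[:-6]).max())
print((fk(D[-1][0],s.x)[1].inv()*Ro.from_quat(D[-1][2])).as_rotvec())
E
```

```text
t 3.73 q [-0.014 -0.442  2.185  0.126  1.014 -1.893] p [0.4618 0.1478 0.2145] F [ 0.1 -0.   1.1] gap 0.0919 0.0
R cols x,y,z: [[-0.889, -0.238, -0.392], [-0.259, 0.966, 0.0], [0.378, 0.101, -0.92]]
t 4.72 q [ 0.088  0.133  1.644 -0.042  1.603 -1.741] p [0.462  0.1478 0.2145] F [-0.2 -0.5 -0.7] gap 0.0919 0.0
R cols x,y,z: [[-0.938, -0.251, 0.24], [-0.259, 0.966, -0.0], [-0.232, -0.062, -0.971]]
[0.298  0.     0.3857 0.0477 0.5191 0.3221 0.1199] 3.1285383725321303e-07
[-9.24860800e-17 -2.00386507e-16  1.57079633e+00]
```

```bash
cat > kin.py <<'E'
import numpy as np
from scipy.optimize import least_squares
from scipy.spatial.transform import Rotation as Ro
K=[.298,0,.3857,.0477,.5191,.3221,.1199]
lo=np.array([-2.91,-.94,.18,-1.29,.17,-3]);hi=np.array([2.91,2.29,2.7,4.43,2.64,3])
def fk(q,k=K):
    h,d,L1,a,L2,L3,off=k
    Z=lambda t:Ro.from_euler("z",t); Y=lambda t:Ro.from_euler("y",t)
    R=Z(q[0]); p=R.apply([d,off,h]); R=R*Y(q[1]); p=p+R.apply([0,0,L1]); R=R*Y(q[2]); p=p+R.apply([a,0,L2])
    R=R*Z(q[3])*Y(q[4])*Z(q[5]); return p+R.apply([0,0,L3]),R*Z(np.pi/2)
def ik(p,R,q0):
    f=lambda q:np.r_[(fk(q)[0]-p)*3,(fk(q)[1].inv()*R).as_rotvec()]
    s=least_squares(f,np.clip(q0,lo+.01,hi-.01),bounds=(lo,hi)); return s.x,np.linalg.norm(s.fun)
def pose(mouth,al,psi,g=.24):
    "TCP pose for torch mouth centre, torch elevation al, heading psi, grasp lean g"
    t=np.array([np.cos(al)*np.cos(psi),np.cos(al)*np.sin(psi),np.sin(al)])
    y=np.array([-np.sin(psi),np.cos(psi),0]); n=np.cross(y,t) # down-forward perpendicular
    z=np.cos(g)*n-np.sin(g)*t; x=np.cross(y,z)
    return mouth+.08*t+.019*z, Ro.from_matrix(np.c_[x,y,z])
E
python3 - <<'E'
from kin import *
p,R=pose(np.array([.46,.148,.05])-.08*np.array([np.cos(.27),np.sin(.27),0]),0,.27); print(p,R.as_matrix().T.round(3))
qs=[.088,.133,1.644,-.042,1.603,-1.741]
for a in(58,62,66):
  for psi in(-.4,0,.25,.5,.8,1.2):
    al=np.radians(a)
    for zz in (0,.1):
      m=np.array([.487,.388,.0075+.0135*np.cos(al)+zz]); P,R=pose(m,al,psi)
      q,e=ik(P,R,np.array(qs)+[.4,0,0,0,-.5,0]); print(a,psi,zz,round(e,4),q.round(2))
E
```

```text
[0.45564727 0.14679535 0.03154458] [[-0.936 -0.259  0.238]
 [-0.267  0.964  0.   ]
 [-0.229 -0.063 -0.971]]
58 -0.4 0 0.0 [ 0.73  0.43  1.78 -1.01  0.84  0.23]
58 -0.4 0.1 0.0 [ 0.73  0.27  1.75 -0.89  0.95  0.03]
58 0 0 0.0 [ 0.64  0.31  1.95 -1.13  0.48 -0.  ]
58 0 0.1 0.0 [ 0.64  0.12  1.92 -0.83  0.6  -0.34]
58 0.25 0 0.0 [ 0.56  0.24  2.03 -1.08  0.25 -0.28]
58 0.25 0.1 0.0 [ 0.56  0.05  2.   -0.58  0.4  -0.8 ]
58 0.5 0 0.0467 [ 0.47  0.2   2.05  0.18  0.17 -1.78]
58 0.5 0.1 0.0 [ 0.47  0.01  2.05  0.07  0.31 -1.65]
58 0.8 0 0.0074 [ 0.36  0.2   2.08  1.13  0.33 -3.  ]
58 0.8 0.1 0.0 [ 0.36  0.01  2.05  0.72  0.47 -2.56]
58 1.2 0 0.1303 [ 0.32  0.24  1.94  0.84  0.67 -3.  ]
58 1.2 0.1 0.0352 [ 0.27  0.08  1.95  0.85  0.81 -3.  ]
62 -0.4 0 0.0 [ 0.76  0.45  1.79 -1.11  0.87  0.34]
62 -0.4 0.1 0.0 [ 0.76  0.28  1.77 -0.99  0.96  0.13]
62 0 0 0.0128 [ 0.67  0.3   1.98 -1.29  0.5   0.17]
62 0 0.1 0.0 [ 0.67  0.12  1.96 -1.    0.58 -0.17]
62 0.25 0 0.0313 [ 0.57  0.23  2.06 -1.29  0.24 -0.06]
62 0.25 0.1 0.0 [ 0.58  0.03  2.05 -0.8   0.34 -0.57]
62 0.5 0 0.0928 [ 0.38  0.17  2.13  1.
[... 233 characters left out ...]
1.2 0.1 0.0891 [ 0.26  0.05  1.98  0.88  0.8  -3.  ]
66 -0.4 0 0.0 [ 0.79  0.47  1.8  -1.21  0.9   0.44]
66 -0.4 0.1 0.0 [ 0.79  0.29  1.79 -1.08  0.98  0.23]
66 0 0 0.0725 [ 0.69  0.3   1.97 -1.29  0.53  0.18]
66 0 0.1 0.0 [ 0.69  0.11  2.   -1.18  0.58  0.01]
66 0.25 0 0.0928 [ 0.58  0.2   2.07 -1.29  0.25 -0.06]
66 0.25 0.1 0.0 [ 0.59  0.02  2.1  -1.11  0.3  -0.27]
66 0.5 0 0.1251 [ 0.38  0.13  2.15  1.36  0.17 -3.  ]
66 0.5 0.1 0.0321 [ 0.46 -0.05  2.14  0.23  0.17 -1.82]
66 0.8 0 0.1255 [ 0.37  0.14  2.11  1.17  0.31 -3.  ]
66 0.8 0.1 0.0033 [ 0.32 -0.05  2.16  1.15  0.41 -3.  ]
66 1.2 0 0.2449 [ 0.31  0.19  1.97  0.9   0.66 -3.  ]
66 1.2 0.1 0.1432 [ 0.26  0.02  2.    0.91  0.79 -3.  ]
```

```bash
python3 -m pendant '[[[-0.19,0,0.9,0,0,0,1],[-0.19,0,0.9,0,0,0,1],[-0.19,0,0.9,0,0,0,1],[-0.19,0,0.9,0,0,0,1],[-0.19,0,0.9,0,0,0,1],[-0.19,0,0.9,0,0,0,1],[-0.19,0,0.9,0,0,0,1],[-0.19,0,0.9,0,0,0,1],[0,0,0,0,0,0,1]]]' >/dev/null; python3 st.py; python3 - <<'E'
from h import *; import cv2
s=viewer.read_camera("scene")[130:300,240:440]; t=viewer.read_camera("top")[110:280,240:440]
cv2.imwrite("pics/g1.png",cv2.resize(np.hstack([s,t]),None,fx=2,fy=2,interpolation=cv2.INTER_CUBIC))
E
```

```text
t 5.85 q [ 0.086  0.344  1.795 -0.044  1.244 -1.728] p [0.4544 0.1461 0.0291] F [-0.2  0.8  0.3] gap 0.0918 0.0
R cols x,y,z: [[-0.937, -0.251, 0.242], [-0.259, 0.966, 0.001], [-0.234, -0.062, -0.97]]
```

View pics/g1.png

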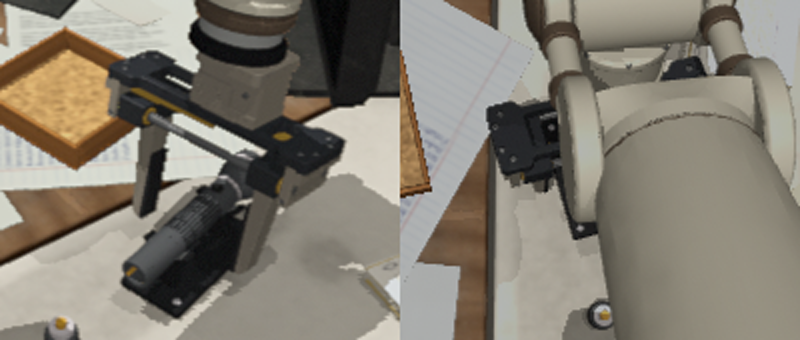

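The fingers straddle the barrel between the Vs and nothing is touching. The mouth is visible at (135,268) with the cell's end inside. Closing now.

```bash
python3 -m pendant '[[[0,0,-0.1,0,0,0,-1],[0,0,0,0,0,0,-1],[0,0,0,0,0,0,-1],[0,0,0,0,0,0,-1],[0,0,0,0,0,0,-1],[0,0,0,0,0,0,-1],[0,0,0,0,0,0,-1],[0,0,0,0,0,0,-1]]]' >/dev/null; python3 st.py
```

```text
t 6.95 q [ 0.087  0.339  1.79  -0.043  1.249 -1.728] p [0.4567 0.1469 0.0332] F [-0.7  2.9  0.9] gap 0.0265 30.0
R cols x,y,z: [[-0.938, -0.252, 0.238], [-0.259, 0.966, 0.001], [-0.23, -0.061, -0.971]]
```

```bash
python3 - <<'E'
from kin import *
q0=np.array([.087,.339,1.79,-.043,1.249,-1.728])
tr=np.array([.487,.388,0])
for psi in(-.35,-.5,-.65):
  al=np.radians(64)
  P,R=pose(tr+[0,0,.0075+.0135*np.cos(al)+.06],al,psi); print("psi",psi,"TCP",P.round(4))
  q=q0
  for a in range(0,65,16):
    _,Ra=pose(np.zeros(3),np.radians(a),psi); q,e=ik(P,Ra,q); print(a,round(e,4),q.round(2))
  for dz in(0,.03,.06,.07):
    q,e=ik(P-[0,0,dz],R,q); print("down",dz,round(e,4),q.round(2))
  print(R.as_matrix().T.round(3).tolist())
E
```

```text
psi -0.35 TCP [0.5337 0.371  0.1332]
0 0.0 [ 0.34  0.54  1.3   0.15  1.49 -0.9 ]
16 0.0 [ 0.44  0.4   1.47 -0.03  1.24 -0.78]
32 0.0 [ 0.54  0.31  1.62 -0.29  1.03 -0.55]
48 0.0 [ 0.66  0.28  1.74 -0.66  0.89 -0.2 ]
64 0.0 [ 0.77  0.33  1.82 -1.1   0.89  0.24]
down 0 0.0 [ 0.77  0.33  1.82 -1.1   0.89  0.24]
down 0.03 0.0 [ 0.77  0.38  1.82 -1.14  0.86  0.31]
down 0.06 0.0 [ 0.77  0.44  1.82 -1.19  0.84  0.38]
down 0.07 0.0 [ 0.77  0.46  1.82 -1.21  0.83  0.4 ]
[[-0.601, 0.219, -0.769], [0.343, 0.939, -0.0], [0.722, -0.264, -0.639]]
psi -0.5 TCP [0.5306 0.3642 0.1332]
0 0.0 [ 0.32  0.5   1.35  0.18  1.46 -0.78]
16 0.0 [ 0.43  0.39  1.49 -0.03  1.24 -0.63]
32 0.0 [ 0.55  0.32  1.6  -0.31  1.08 -0.39]
48 0.0 [ 0.68  0.32  1.69 -0.67  0.99 -0.06]
64 0.0 [ 0.79  0.39  1.74 -1.04  1.02  0.3 ]
down 0 0.0 [ 0.79  0.39  1.74 -1.04  1.02  0.3 ]
down 0.03 0.0 [ 0.79  0.44  1.74 -1.07  1.    0.36]
down 0.06 0.0 [ 0.79  0.5   1.74 -1.11  0.97  0.42]
down 0.07 0.0 [ 0.79  0.52  1.74 -1.12  0.96  0.43]
[[-0.561, 0.307, -0.769], [0.479, 0.878, -0.0], [0.675, -0.369, -0.639]]
psi -0.65 TCP [0.5265 0.3579 0.1332]
0 0.0 [ 0.31  0.46  1.41  0.2   1.42 -0.66]
16 0.0 [ 0.43  0.37  1.5  -0.04  1.25 -0.48]
32 0.0 [ 0.56  0.34  1.58 -0.33  1.13 -0.24]
48 0.0 [ 0.69  0.37  1.63 -0.66  1.09  0.07]
64 0.0 [ 0.8   0.46  1.65 -0.99  1.15  0.36]
down 0 0.0 [ 0.8   0.46  1.65 -0.99  1.15  0.36]
down 0.03 0.0 [ 0.8   0.51  1.65 -1.01  1.12  0.41]
down 0.06 0.0 [ 0.8   0.56  1.65 -1.03  1.1   0.46]
down 0.07 0.0 [ 0.8   0.57  1.65 -1.04  1.09  0.47]
[[-0.509, 0.387, -0.769], [0.605, 0.796, 0.0], [0.612, -0.465, -0.639]]
```

```bash
python3 -m pendant '[[[0.24,0,-0.97,0,0,0,-1],[0.24,0,-0.97,0,0,0,-1],[0.24,0,-0.97,0,0,0,-1],[0.24,0,-0.97,0,0,0,-1],[0.24,0,-0.97,0,0,0,-1],[0.24,0,-0.97,0,0,0,-1],[0,0,0,0,0,0,-1]]]' >/dev/null; python3 st.py
```

```text
t 7.83 q [ 0.086  0.142  1.695 -0.042  1.538 -1.74 ] p [0.4578 0.1462 0.1844] F [-0.1 -0.6 -3.1] gap 0.0264 29.9
R cols x,y,z: [[-0.939, -0.252, 0.234], [-0.259, 0.966, -0.001], [-0.226, -0.062, -0.972]]
```

```bash
python3 -m pendant '[[[0,1,0,0,0,0,-1],[0,1,0,0,0,0,-1],[0,1,0,0,0,0,-1],[0,1,0,0,0,0,-1],[0,1,0,0,0,0,-1],[0,1,0,0,0,0,-1],[0,1,0,0,0,0,-1],[0,1,0,0,0,0,-1],[0,1,0,0,0,0,-1],[0,0,0,-0.22,0,0.93,-1],[0,0,0,-0.22,0,0.93,-1],[0,0,0,-0.22,0,0.93,-1],[0,0,0,-0.22,0,0.93,-1],[0,0,0,-0.22,0,0.93,-1],[0,0,0,-0.22,0,0.93,-1],[0,0,0,-0.22,0,0.93,-1],[0,0,0,-0.22,0,0.93,-1],[0,0,0,-0.22,0,0.93,-1],[0,0,0,-0.22,0,0.93,-1],[0,0,0,0,0,0,-1]]]' >/dev/null; python3 st.py;python3 -m pendant '[[[-0.75,0.42,-0.17,0,0,0,-1],[-0.75,0.42,-0.17,0,0,0,-1],[-0.75,0.42,-0.17,0,0,0,-1],[-0.75,0.42,-0.17,0,0,0,-1],[-0.75,0.42,-0.17,0,0,0,-1],[-0.75,0.42,-0.17,0,0,0,-1],[0,0,0,0,-1,0,-1],[0,0,0,0,-1,0,-1],[0,0,0,0,-1,0,-1],[0,0,0,0,-1,0,-1],[0,0,0,0,-1,0,-1],[0,0,0,0,-1,0,-1],[0,0,0,0,-1,0,-1],[0,0,0,0,-1,0,-1],[0,0,0,0,-1,0,-1],[0,0,0,0,-1,0,-1],[0,0,0,0,-1,0,-1],[0,0,0,0,-1,0,-1],[0,0,0,0,-1,0,-1],[0,0,0,0,-1,0,-1]]]' >/dev/null; python3 -m pendant '[[[0,0,0,0,0,0,-1]]]' >/dev/null; python3 st.py
python3 - <<'E'
from h import *; import cv2
s=viewer.read_camera("scene")[60:270,180:440]; t=viewer.read_camera("top")[60:270,120:380]
cv2.imwrite("pics/g2.png",cv2.resize(np.hstack([s,t]),None,fx=1.53,fy=1.53,interpolation=cv2.INTER_CUBIC))
E
```

```text
t 10.32 q [ 0.402  0.179  1.659  0.184  1.461 -0.7  ] p [0.3974 0.3629 0.1813] F [ 0.3  0.1 -1.2] gap 0.0264 29.9
R cols x,y,z: [[-0.851, 0.469, 0.237], [0.481, 0.877, -0.008], [-0.211, 0.107, -0.972]]
t 12.95 q [ 0.79   0.326  1.721 -1.004  1.075  0.216] p [0.5278 0.3631 0.1778] F [ 0.3  0.4 -2.6] gap 0.0261 29.9
R cols x,y,z: [[-0.564, 0.298, -0.77], [0.48, 0.877, -0.011], [0.673, -0.376, -0.638]]
```

View pics/g2.png

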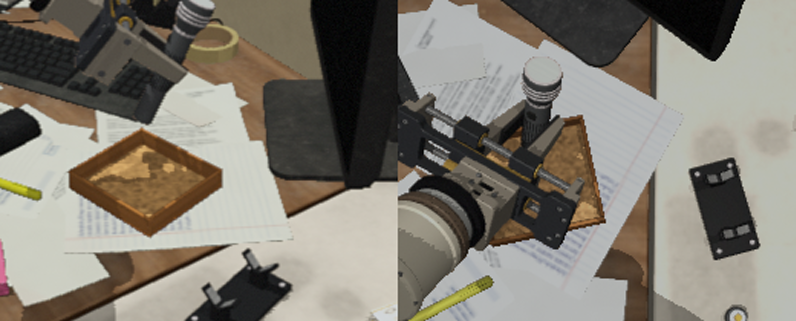

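The torch is held at 64°, lens up, mouth over the tray, and the cradle at right is empty and undisturbed. I'll descend and feel for the floor gently.

```bash
python3 -m pendant '[[[0.55,0.01,0.46,0,0,0,-1],[0.55,0.01,0.46,0,0,0,-1],[0.55,0.01,0.46,0,0,0,-1],[0.55,0.01,0.46,0,0,0,-1],[0.55,0.01,0.46,0,0,0,-1],[0,0,0,0,0,0,-1]]]' >/dev/null; python3 st.py; for i in 1 2 3 ; do python3 -m pendant '[[[0.12,0,0.1,0,0,0,-1],[0,0,0,0,0,0,-1]]]' | grep -E "pos|wrist"; done
```

```text
t 13.8 q [ 0.787  0.472  1.738 -1.091  0.993  0.383] p [0.5296 0.3627 0.0889] F [ 0.9 -0.1 -2.4] gap 0.0263 29.9
R cols x,y,z: [[-0.561, 0.3, -0.771], [0.482, 0.876, -0.009], [0.673, -0.377, -0.636]]
tool_pos: [0.5309, 0.3639, 0.088]
wrist_force: [0.2, 0.4, -2.5]
tool_pos: [0.5306, 0.3636, 0.0836]
wrist_force: [-0.1, 0.1, -1.6]
tool_pos: [0.5305, 0.3636, 0.0795]
wrist_force: [-1.5, 0.9, 0.3]
```

```bash
for i in 1 2 ; do python3 -m pendant '[[[0.12,0,0.1,0,0,0,-1],[0,0,0,0,0,0,-1]]]' | grep -E "pos|wrist"; done
```

```text
tool_pos: [0.5308, 0.3637, 0.0759]
wrist_force: [-0.7, 0.4, 0.7]
tool_pos: [0.5324, 0.3634, 0.0747]
wrist_force: [0.6, -2.2, 9.0]
```

Contact is at TCP z of about 0.0755 and the arm is compliant, around 3 N/mm. Now the real tap.

```bash
python3 -m pendant '[[[-0.77,0,-0.64,0,0,0,-1],[-0.77,0,-0.64,0,0,0,-1],[0,0,0,0,0,0,-1],[0.83,0,0.69,0,0,0,-1],[0.83,0,0.69,0,0,0,-1]]]'; python3 st.py;  python3 -m pendant '[[[-0.6,0,-0.5,0,0,0,-1],[-0.6,0,-0.5,0,0,0,-1],[-0.6,0,-0.5,0,0,0,-1],[-0.6,0,-0.5,0,0,0,-1],[-0.6,0,-0.5,0,0,0,-1],[-0.6,0,-0.5,0,0,0,-1],[0,0,0,0,0,0,-1],[0,0,0,0,0,0,-1]]]'>/dev/null; python3 st.py
python3 - <<'E'
from h import *; import cv2
s=viewer.read_camera("scene")[60:270,180:440]; t=viewer.read_camera("top")[60:270,120:380]
cv2.imwrite("pics/g3.png",cv2.resize(np.hstack([s,t]),None,fx=1.53,fy=1.53,interpolation=cv2.INTER_CUBIC))
E
```

```text
time: 15.68
tool_pos: [0.5323, 0.3627, 0.0694]
tool_rot: [0.223, 0.875, -0.11, 0.416]
wrist_force: [7.3, -6.7, 28.0]
finger_gap: 0.0264
gripper_force: 30.0
t 15.68 q [ 0.787  0.513  1.734 -1.122  0.977  0.429] p [0.5323 0.3627 0.0694] F [ 7.3 -6.7 28. ] gap 0.0264 30.0
R cols x,y,z: [[-0.555, 0.299, -0.776], [0.481, 0.877, -0.007], [0.678, -0.377, -0.63]]
t 16.68 q [ 0.789  0.321  1.714 -1.002  1.08   0.21 ] p [0.5299 0.3641 0.1843] F [-0.5  1.2 -1.6] gap 0.0261 30.0
R cols x,y,z: [[-0.56, 0.302, -0.772], [0.482, 0.876, -0.006], [0.674, -0.375, -0.636]]
```

View pics/g3.png

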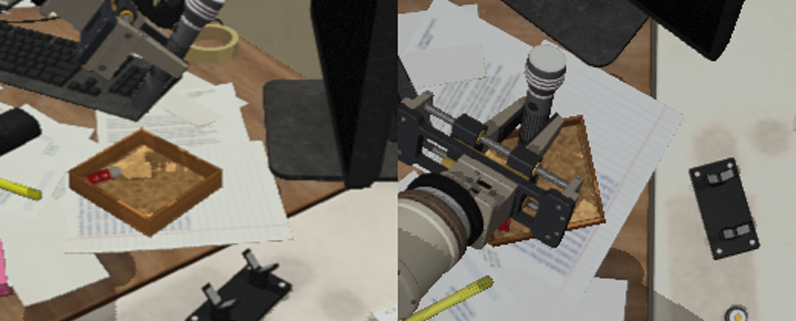

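The battery (red, at (100,175) in the left half) lies in the tray. Reversing the path back to above the cradle.

```bash
python3 -m pendant '[[[0,0,0,0,1,0,-1],[0,0,0,0,1,0,-1],[0,0,0,0,1,0,-1],[0,0,0,0,1,0,-1],[0,0,0,0,1,0,-1],[0,0,0,0,1,0,-1],[0,0,0,0,1,0,-1],[0,0,0,0,1,0,-1],[0,0,0,0,1,0,-1],[0,0,0,0,1,0,-1],[0,0,0,0,1,0,-1],[0,0,0,0,1,0,-1],[0,0,0,0,1,0,-1],[0,0,0,0,1,0,-1],[0.75,-0.42,0.17,0,0,0,-1],[0.75,-0.42,0.17,0,0,0,-1],[0.75,-0.42,0.17,0,0,0,-1],[0.75,-0.42,0.17,0,0,0,-1],[0.75,-0.42,0.17,0,0,0,-1],[0.75,-0.42,0.17,0,0,0,-1]]]'>/dev/null; python3 st.py; python3 -m pendant '[[[0,0,0,0.22,0,-0.93,-1],[0,0,0,0.22,0,-0.93,-1],[0,0,0,0.22,0,-0.93,-1],[0,0,0,0.22,0,-0.93,-1],[0,0,0,0.22,0,-0.93,-1],[0,0,0,0.22,0,-0.93,-1],[0,0,0,0.22,0,-0.93,-1],[0,0,0,0.22,0,-0.93,-1],[0,0,0,0.22,0,-0.93,-1],[0,0,0,0.22,0,-0.93,-1],[0,-1,0,0,0,0,-1],[0,-1,0,0,0,0,-1],[0,-1,0,0,0,0,-1],[0,-1,0,0,0,0,-1],[0,-1,0,0,0,0,-1],[0,-1,0,0,0,0,-1],[0,-1,0,0,0,0,-1],[0,-1,0,0,0,0,-1],[0,-1,0,0,0,0,-1],[0,0,0,0,0,0,-1]]]'>/dev/null; python3 st.py
python3 - <<'E'
from h import *; import cv2
S=viewer.read_camera("scene");cv2.imwrite("pics/s4full.png",S)
cv2.imwrite("pics/g4.png",cv2.resize(S[80:280,200:460],None,fx=3,fy=3,interpolation=cv2.INTER_CUBIC))
E
```

```text
t 19.27 q [ 0.404  0.177  1.652  0.183  1.469 -0.696] p [0.3978 0.3641 0.1861] F [-0.4  0.2 -1.3] gap 0.0262 30.0
R cols x,y,z: [[-0.851, 0.469, 0.236], [0.481, 0.877, -0.008], [-0.21, 0.107, -0.972]]
t 21.77 q [ 0.086  0.143  1.69  -0.042  1.547 -1.739] p [0.4571 0.1461 0.1864] F [-0.8  0.4 -1.8] gap 0.0264 30.0
R cols x,y,z: [[-0.938, -0.249, 0.239], [-0.257, 0.966, -0.001], [-0.231, -0.062, -0.971]]
```

View pics/g4.png

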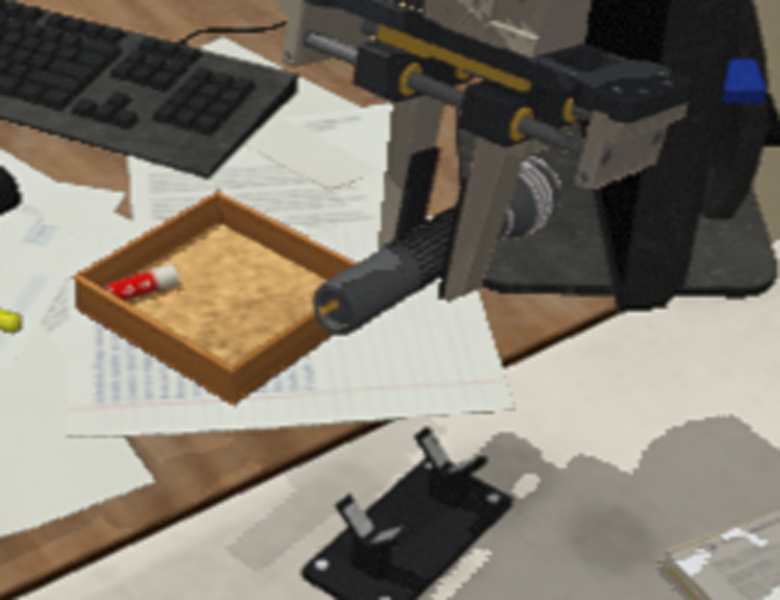

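The battery lies in the tray and the torch is still held; its mouth is at crop (333,307), full image about (311,182). Now I'll compare that with the no-slip prediction.

```bash
python3 - <<'E'
from h import *
O=np.array([.4604,.1472,.2032]); 
c=lambda p:((pix("scene",p)-[200,80])*3+1).round(0)
for sl,ti in[(0,0),(.005,0),(0,.05),(0,.1),(0,-.05)]:
    t=np.array([np.cos(ti)*.965,np.cos(ti)*.262,np.sin(ti)]); C=O+sl*t
    n=np.array([-np.sin(ti)*.965,-np.sin(ti)*.262,np.cos(ti)])
    print(sl,ti,"mouth",c(C-.08*t),"mouth top",c(C-.08*t+.0135*n),"bot",c(C-.08*t-.0135*n),"lens",c(C+.085*t),"lens top",c(C+.085*t+.019*n),"bot",c(C+.085*t-.019*n),"headback bot",c(C+.052*t-.019*n))
E
```

```text
0 0 mouth [326. 328.] mouth top [327. 304.] bot [326. 351.] lens [530. 177.] lens top [533. 146.] bot [526. 208.] headback bot [490. 235.]
0.005 0 mouth [333. 323.] mouth top [334. 299.] bot [333. 345.] lens [535. 173.] lens top [539. 142.] bot [531. 204.] headback bot [495. 231.]
0 0.05 mouth [327. 334.] mouth top [326. 312.] bot [327. 356.] lens [530. 170.] lens top [533. 139.] bot [528. 200.] headback bot [491. 230.]
0 0.1 mouth [327. 341.] mouth top [325. 319.] bot [328. 362.] lens [531. 163.] lens top [532. 133.] bot [529. 193.] headback bot [493. 225.]
0 -0.05 mouth [327. 321.] mouth top [328. 296.] bot [325. 344.] lens [529. 184.] lens top [533. 152.] bot [524. 215.] headback bot [488. 240.]
```

The image fits the torch having turned about 0.1 rad mouth-up in the pads and slipped about 5 mm towards the lens. I'll level it, come down to 25 mm above the rest, and look.

```bash
python3 -m pendant '[[[0,0,0,0,-0.62,0,-1],[0,0,0,0,-0.62,0,-1],[-0.12,0,0.85,0,0,0,-1],[-0.12,0,0.85,0,0,0,-1],[-0.12,0,0.85,0,0,0,-1],[-0.12,0,0.85,0,0,0,-1],[-0.12,0,0.85,0,0,0,-1],[-0.12,0,0.85,0,0,0,-1],[0,0,0,0,0,0,-1]]]'>/dev/null; python3 st.py
python3 - <<'E'
from h import *; import cv2
S=viewer.read_camera("scene")
cv2.imwrite("pics/g5.png",cv2.resize(S[160:310,240:440],None,fx=4,fy=4,interpolation=cv2.INTER_CUBIC))
o=manip.get_obs()
from scipy.spatial.transform import Rotation as Ro
z=Ro.from_quat(o["tool_rot"]).as_matrix()[:,2]; G=o["tool_pos"]-.019*z; print("G",G)
c=lambda p:((pix("scene",p)-[240,160])*4+1.5).round(0)
t=np.array([.965,.262,0]);C=G+.005*t-[0,0,.0015]
k=[0,0,.0135];h=[0,0,.019]
print("mouth",c(C-.08*t),c(C-.08*t+k),c(C-.08*t-k),"lens",c(C+.085*t),c(C+.085*t+h),c(C+.085*t-h),"headback bot",c(C+.052*t-h))
E
```

```text
t 22.95 q [ 0.079  0.22   1.87  -0.028  1.195 -1.743] p [0.455  0.148  0.0567] F [ 0.1 -0.7 -1.4] gap 0.0265 30.0
R cols x,y,z: [[-0.955, -0.258, 0.145], [-0.26, 0.966, 0.001], [-0.14, -0.037, -0.989]]
G [0.45880807 0.14867288 0.07670242]
mouth [275. 372.] [275. 347.] [274. 396.] lens [519. 163.] [523. 129.] [516. 197.] headback bot [471. 235.]
```

View pics/g5.png

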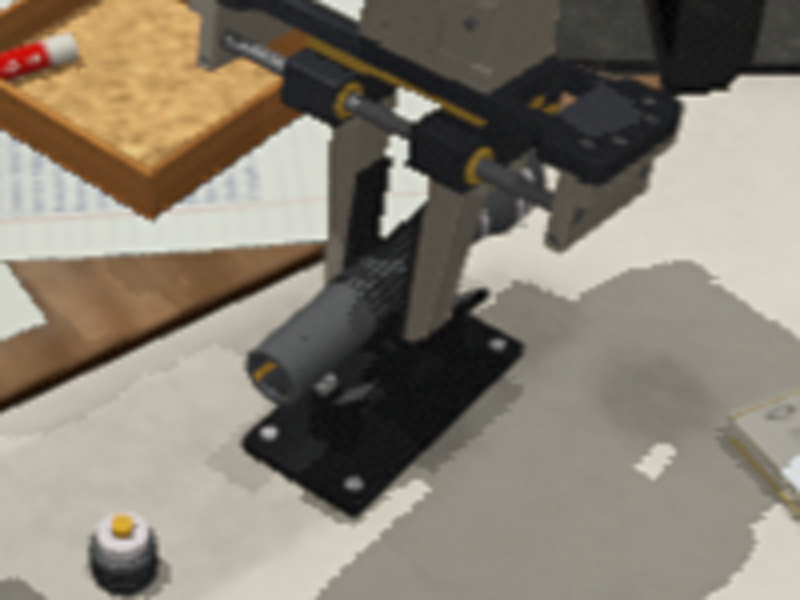

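The mouth at about (272,373) matches the prediction (275,372), so the torch is level above both Vs. Lowering gently.

```bash
python3 -m pendant '[[[0,-0.01,0.3,0,0,0,-1],[0,-0.01,0.3,0,0,0,-1],[0,-0.01,0.3,0,0,0,-1],[0,0,0,0,0,0,-1],[0,0,0,0,0,0,-1]]]'>/dev/null; python3 st.py
```

```text
t 23.62 q [ 0.075  0.247  1.885 -0.029  1.147 -1.745] p [0.4544 0.1458 0.0362] F [-0.4 -0.7 -1.3] gap 0.026 30.0
R cols x,y,z: [[-0.956, -0.257, 0.14], [-0.259, 0.966, -0.0], [-0.135, -0.036, -0.99]]
```

```bash
for i in 1 2; do python3 -m pendant '[[[-0.01,0,0.07,0,0,0,-1],[0,0,0,0,0,0,-1]]]' | grep -E "pos|wrist"; done
```

```text
tool_pos: [0.4543, 0.1458, 0.0343]
wrist_force: [-0.4, 0.3, -1.0]
tool_pos: [0.4545, 0.1461, 0.033]
wrist_force: [-1.2, 0.6, 2.4]
```

Seated at the original height with about 4 N support. Release and retreat.

```bash
python3 -m pendant '[[[0,0,0,0,0,0,1],[0,0,0,0,0,0,1],[0,0,0,0,0,0,1],[0,0,0,0,0,0,1],[0,0,0,0,0,0,1],[0,0,0,0,0,0,1]]]'>/dev/null; python3 st.py; python3 -m pendant '[[[0,0,-0.4,0,0,0,1],[0,0,-0.6,0,0,0,1],[0,0,-0.8,0,0,0,1],[0,0,-0.9,0,0,0,1],[0,0,-0.9,0,0,0,1],[0,0,-0.9,0,0,0,1],[0.5,0,-0.9,0,0,0,1],[0.9,0,0,0,0,0,1],[0.9,0,0,0,0,0,1],[0.9,0,0,0,0,0,1],[0.9,0,0,0,0,0,1],[0,0,0,0,0,0,1],[0,0,0,0,0,0,1]]]'>/dev/null; python3 st.py
python3 - <<'E'
from h import *; import cv2
S=viewer.read_camera("scene")[130:300,210:410];T=viewer.read_camera("top")[120:290,150:350]
cv2.imwrite("pics/g6.png",cv2.resize(np.hstack([S,T]),None,fx=2,fy=2,interpolation=cv2.INTER_CUBIC))
t=np.array([.965,.262,0]);O=np.array([.46,.148,.05])
for p in(O-.08*t,O+.085*t): print(((pix("scene",p)-[210,130])*2).round(),((pix("top",p)-[150,120])*2+[400,0]).round())
E
```

```text
t 24.88 q [ 0.075  0.254  1.886 -0.029  1.14  -1.744] p [0.4543 0.1458 0.0326] F [ 0.2 -0.5 -0.3] gap 0.0839 0.0
R cols x,y,z: [[-0.956, -0.257, 0.14], [-0.259, 0.966, 0.0], [-0.135, -0.036, -0.99]]
t 26.5 q [ 0.039 -0.174  2.    -0.031  1.45  -1.788] p [0.3754 0.1245 0.1813] F [ 0.  -0.2 -0.1] gap 0.0919 0.0
R cols x,y,z: [[-0.957, -0.257, 0.139], [-0.259, 0.966, -0.0], [-0.134, -0.036, -0.99]]
[194. 271.] [794. 225.]
[315. 166.] [748.  58.]
```

View pics/g6.png

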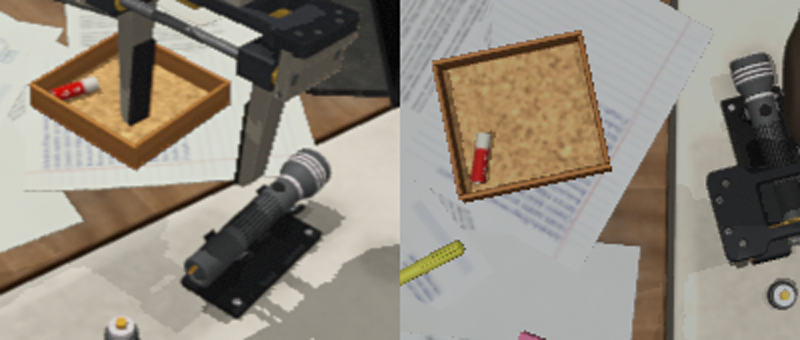

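The torch lies in both Vs: its mouth at (197,268) and lens at (748,58) match the original pose within a few mm, lens at the same end. The battery lies inside the tray, the gripper is clear, and I'm handing in.

```bash
python3 -c "
from rig import manip; print(manip.sign_off())"
```

```text
the job is handed in; nothing more can be done
None
```

The battery was tapped out and lies in the tray, the empty torch is back in its cradle the same way round, and the job was handed in after about 27 s of the 48 s allowed; the hand-in returned no verdict.

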